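# Swap the reading lights on the charging stand

### The job

Swap the cordless clip-on reading lights on the charging stand. First turn the stand's rotary switch off; then unclip the charged light from the stand and set it flat in the tray, lens up, and clip every light that stands on the table onto a post of its own, level and above the post's collar with the post properly in the jaws; when that is done, turn the switch fully back on. Never handle a light while the switch is on, and leave the telephone, clock and tumbler where they are.

Things in the scene. Friction and masses are not known exactly. Their poses are not given: they have to be found in the camera images.
- stand: charging stand, fixed: wooden bar 70 x 320 x 18 mm (x, y, z), origin under its middle, x away from the robot. Three brass posts in a row along y, 110 mm apart, tops 130 mm above the table, each with a collar (22 mm across, 64 to 70 mm high). A light goes on above the collar: clip level, open jaws pushed on sideways until the post is in the notch, tails standing out to the side
- post1 (a point): one of the three upright brass posts of the charging stand, 12 mm thick; the point is on its axis at the top of its collar, 70 mm above the table; z up, x as the stand's
- post2 (a point): one of the three upright brass posts of the charging stand, 12 mm thick; the point is on its axis at the top of its collar, 70 mm above the table; z up, x as the stand's
- post3 (a point): one of the three upright brass posts of the charging stand, 12 mm thick; the point is on its axis at the top of its collar, 70 mm above the table; z up, x as the stand's
- switch: the stand's rotary switch, fixed to the table left or right of the lights: a black box with a brass top plate, 120 x 80 x 38 mm (x, y, z), origin under its middle, x along its long side
- handle_grip (a point): middle of the switch's bar handle, on its vertical turning axis, 61 mm above the table. The black bar is 52 mm long, 14 mm thick and 32 mm high (45 to 77 mm above the table) with a white line on its pointing half; its x axis runs along the bar towards the pointing end
- handle (a joint): angle of the switch handle: 0 off, bar in line with the long side of the box; 1.05 rad (60 degrees, counterclockwise seen from above) on. Spring over-centre: it jumps to the nearer end stop from either side of 0.52; needs about 0.15 N m
- light1: cordless clip-on reading light, 75 g, standing flat at the start (or absent): a black peg-shaped clip 105 mm long, 32 mm high; at its pivot a round head on top (34 mm wide, up to 47 mm high) and a round foot (46 mm wide, 5 mm) below. Origin on the pivot axis at the underside; x to the jaw tips (48 mm off), z up along the pivot. Flat squeeze pads 20 to 60 mm behind the pivot (middle at x = -37), splayed to 60 mm overall at rest
- light1_jaw (a point): middle of this light's gripping notch between the steel jaws: 38 mm ahead of the pivot, 16 mm above the underside; on the post's axis once clipped on. Fixed to the +y half of the clip, as is the light's own frame; squeezed fully open, that half has turned +0.3 rad from the clip's centre line and the other half -0.3
- light1_arm (a joint): opening of this light's clip: 0 jaws shut, about 0.1 gripping a post, 0.6 rad fully open. Squeezing the pads across y to 32 mm (15 N at the most) opens it to a stop; the pads are then parallel and firmly held, the jaw tips 27 mm apart. Let go, a spring shuts it
- light2: cordless clip-on reading light, 75 g, standing flat at the start (or absent): a black peg-shaped clip 105 mm long, 32 mm high; at its pivot a round head on top (34 mm wide, up to 47 mm high) and a round foot (46 mm wide, 5 mm) below. Origin on the pivot axis at the underside; x to the jaw tips (48 mm off), z up along the pivot. Flat squeeze pads 20 to 60 mm behind the pivot (middle at x = -37), splayed to 60 mm overall at rest
- light2_jaw (a point): middle of this light's gripping notch between the steel jaws: 38 mm ahead of the pivot, 16 mm above the underside; on the post's axis once clipped on. Fixed to the +y half of the clip, as is the light's own frame; squeezed fully open, that half has turned +0.3 rad from the clip's centre line and the other half -0.3
- light2_arm (a joint): opening of this light's clip: 0 jaws shut, about 0.1 gripping a post, 0.6 rad fully open. Squeezing the pads across y to 32 mm (15 N at the most) opens it to a stop; the pads are then parallel and firmly held, the jaw tips 27 mm apart. Let go, a spring shuts it
- light3: cordless clip-on reading light, 75 g, standing flat at the start (or absent): a black peg-shaped clip 105 mm long, 32 mm high; at its pivot a round head on top (34 mm wide, up to 47 mm high) and a round foot (46 mm wide, 5 mm) below. Origin on the pivot axis at the underside; x to the jaw tips (48 mm off), z up along the pivot. Flat squeeze pads 20 to 60 mm behind the pivot (middle at x = -37), splayed to 60 mm overall at rest
- light3_jaw (a point): middle of this light's gripping notch between the steel jaws: 38 mm ahead of the pivot, 16 mm above the underside; on the post's axis once clipped on. Fixed to the +y half of the clip, as is the light's own frame; squeezed fully open, that half has turned +0.3 rad from the clip's centre line and the other half -0.3
- light3_arm (a joint): opening of this light's clip: 0 jaws shut, about 0.1 gripping a post, 0.6 rad fully open. Squeezing the pads across y to 32 mm (15 N at the most) opens it to a stop; the pads are then parallel and firmly held, the jaw tips 27 mm apart. Let go, a spring shuts it
- light0: the charged light: the one clipped level onto the stand's middle post at the start, tails towards the robot. The same kind and size as the other lights (see there), the same frame: origin on its pivot axis at the underside, x to the jaws
- light0_arm (a joint): opening of the charged light's clip, as for the others (about 0.1 while it grips the post)
- tray: shallow dark wooden tray, fixed, left or right of the stand: 170 x 190 x 20 mm (x, y, z) outside, walls and floor 5 mm thick, origin under its middle, open on top
- phone: bystander: black desk telephone, 200 x 150 x 59 mm, origin under its middle
- clock: bystander: small wooden table clock, 50 x 110 x 69 mm, origin under its middle
- tumbler: bystander: white tumbler, 72 mm across, 90 mm high, origin under its middle

How it is judged:
By the outcome, as a careful person would: the job done as asked, in the order asked, and still so for the second after the job is handed in, with the robot touching nothing.
Of light1, light2, light3 only 2 to 3 are there at a start; the rules pass over those that are not, and their reading is None.
At some moment in a run one of light1, light2, light3 may be knocked a few centimetres aside while the robot is not near it.
Once in a run the grip may slacken for a moment while it holds something.
It also fails if it takes over 200 s, if anything falls off the work surface, if the arm or the gripper's body presses on something with over 40 N, if the wrist force passes 120 N, or if a joint passes its speed limit or range.

### The arm

A 6-joint arm with a two-finger parallel gripper is mounted at the origin on the work surface. World frame = base frame: x ahead of the robot, y to its left, z up, the work surface at z = 0. Lengths are in m, angles in rad, forces in N, time in s.
With the tool pointing down it reaches from about 0.35 to 0.95 m from the base axis. Payload 17.4 kg.
Tool frame: the origin (TCP) lies between the finger pads; the fingertips stand 8 mm ahead of it and the grasp point (between the pads) lies 11 mm behind it (robot.finger_overhang is the z of the fingertips in the tool frame, in m); z points along the fingers, y is the line along which they close (so a half turn about z gives the same grasp; the last joint's range is limited). The gripper opens to 93 mm and grips with 3 to 60 N. Pads are 15 mm wide; open, the fingers measure 128 mm over their backs; the gripper's body (75 mm by 188 mm) begins 65 mm behind the grasp point.
Start: joints at [-1.258, 0.116, 1.442, -0, 1.584, -0.038], TCP at [0.232, -0.634, 0.199] pointing down, gripper open.
Joint ranges: [-2.83, 2.83], [-0.83, 2.19], [0.07, 2.5], [-1.14, 4.28], [0.01, 3], [-2.97, 2.97]. Speed limits (rad/s): [1.89, 1.89, 2.22, 3.14, 3.14, 3.14].

### API

Orientations are given as a 3x3 rotation matrix whose columns are the frame's x, y, z axes.
In Python, from rig import robot gives the robot as it stands. The module is installed in compiled form; this text tells all that it offers. Calls block until the motion is done:
- robot.move_to(position, orientation): joint-space move of the TCP to a pose.
- robot.movel(position, v=0.15, rot=None): straight line of the TCP; rot=None keeps the orientation; v is the mean speed in m/s.
- robot.move_joints(angles): joint-space move.
- robot.move_gripper(opening, f_grip=None): opening from 0.0 (shut) to 1.0 (fully open); f_grip is the grip in N (None keeps the last); returns when the fingers have stopped.
- robot.pause(seconds).
- robot.ik(position, orientation): joint angles nearest the present ones, or None.
- robot.sense(): the state.
- robot.capture(name): name is "scene" or "top" or "wrist"; returns (picture, depth): 384x512x3 uint8, blue, green, red; 384x512 float32, m along the optical axis (not along the pixel's ray), 0 where there is no reading.
- robot.calibration(name): a dict with "fx", "fy", "cx", "cy" (pixels), "k1" (the pictures are not rectified: a ray, as slopes to the right and down, at radius r is drawn at 1 + k1 r^2 times it, then the intrinsics apply), "R" (3x3) and "t" (3): a world point X has camera coordinates R X + t. Camera axes: x right, y down, z forward; pixel columns grow to the right and rows downward; lengths in m; the calibration is good to about 2 mm. A picture is of the moment at which its call begins: read the wrist's pose just before it. calibration takes no time and is no camera call; for the wrist camera it gives the pose at the moment of the call.
A pose or a line that the arm cannot do raises robot.IKError and nothing moves.
- robot.sign_off(): hands the job in; it is judged then, once.
Trained networks look in the newest picture that a camera, given by its name, has taken for a name from the list of things; names that differ only in an ending like _2 or _b are one class to them, and where a whole thing is asked for, a point or a joint stands for the part that bears it (a point fixed in the world has none). Each returns a list of dicts, best first, with "confidence" (0 to 1); they miss things now and then, are a little off and sometimes report something else, mostly with a low value. They report only what shows in the picture. A call takes as long as a camera call.
- robot.find_in(camera, label): "position" ([x, y, z] in m, in the coordinates of the camera as it stood for that picture, good to about 4 mm: the middle of the surface that is visible of it).
The state is a dict: "time": time; "joint_pos": joint angles; "joint_vel": joint speeds; "effort": joint torques, N m; "eef_pos": TCP position; "orientation": TCP orientation; "force": force on the tool from outside, world axes, zero at the start; "ft_torque": the same for the moment, N m; "grip_width": opening from 0.0 (shut) to 1.0 (fully open); "finger_force": force on a finger pad.
Only numpy, scipy, OpenCV 4.12 (cv2) and the standard library are available. Lean on these libraries where they do the work, as an engineer would, in place of code of your own. Each camera call takes 0.05 s, during which the arm holds its last target. There are 200 camera calls.

## Working session

There is one attempt and no reset: what is moved stays moved. The work goes in short steps, each a Python script; the robot and the scene stay as the last script left them, time stands still between calls to the robot, and variables do not carry over. Pictures are saved under pics/ and viewed, at most 14 in all, crops included, and the job is handed in when it is done.

```bash
mkdir -p pics; ls; cat > h.py <<'E'
import numpy as np, cv2
from rig import robot
def px2ray(c,u,v):
    k=np.array([[c['fx'],0,c['cx']],[0,c['fy'],c['cy']],[0,0,1.]])
    p=cv2.undistortPoints(np.array([[[u,v]]],float),k,np.array([c['k1'],0,0,0.]))[0,0]
    return np.array([p[0],p[1],1.])
def toW(c,p): return np.array(c['R']).T@(np.array(p)-np.array(c['t']))
def pxW(c,u,v,z):
    """pixel -> world at height z"""
    R=np.array(c['R']);o=-R.T@np.array(c['t']);d=R.T@px2ray(c,u,v)
    return o+d*(z-o[2])/d[2]
def cloud(c,depth):
    v,u=np.mgrid[0:depth.shape[0],0:depth.shape[1]]
    k=np.array([[c['fx'],0,c['cx']],[0,c['fy'],c['cy']],[0,0,1.]])
    p=cv2.undistortPoints(np.stack([u,v],-1).reshape(-1,1,2).astype(float),k,np.array([c['k1'],0,0,0.]))[:,0]
    P=np.c_[p,np.ones(len(p))]*depth.reshape(-1,1)
    return ((P-np.array(c['t']))@np.array(c['R'])).reshape(depth.shape+(3,))
def down(yaw):
    """tool down, tool y (closing line) along world direction yaw+90deg; tool x at yaw"""
    c,s=np.cos(yaw),np.sin(yaw)
    return np.array([[c,s,0],[s,-c,0],[0,0,-1.]])
E
python3 - <<'E'
from h import *
for n in ["top","scene"]:
    c=robot.calibration(n); im,d=robot.capture(n)
    cv2.imwrite(f"pics/{n}0.png",im); np.savez(f"pics/{n}0.npz",im=im,d=d)
    print(n,{k:np.round(v,3).tolist() for k,v in c.items()})
    for l in ["stand","switch","handle_grip","light0","light1","tray","phone","clock","tumbler"]:
        for r in robot.find_in(n,l)[:5]:
            print(l,np.round(toW(c,r['position']),3),round(r['confidence'],2))
s=robot.sense(); print(s['time'],s['orientation'],s['force'],s['grip_width'])
E
```

```text
pics
top {'fx': 491.296, 'fy': 491.296, 'cx': 259.755, 'cy': 186.908, 'k1': -0.183, 'R': [[0.005, -1.0, -0.011], [-0.98, -0.003, -0.197], [0.197, 0.012, -0.98]], 't': [-0.003, 0.597, 1.196]}
stand [0.631 0.044 0.019] 0.63
switch [ 0.405 -0.359  0.037] 0.95
switch [ 0.478 -0.169  0.029] 0.43
handle_grip [ 0.404 -0.366  0.056] 0.73
handle_grip [0.61  0.356 0.007] 0.64
light0 [0.488 0.173 0.032] 0.96
light0 [0.593 0.041 0.098] 0.69
light0 [ 0.477 -0.169  0.029] 0.59
light1 [0.488 0.173 0.032] 0.96
light1 [0.593 0.041 0.098] 0.69
light1 [ 0.477 -0.169  0.029] 0.59
tray [ 0.453 -0.176  0.035] 0.45
phone [0.594 0.04  0.099] 0.67
phone [ 0.476 -0.174  0.032] 0.17
clock [0.758 0.071 0.067] 0.94
tumbler [ 0.641 -0.37   0.047] 0.61
scene {'fx': 475.809, 'fy': 475.809, 'cx': 257.21, 'cy': 188.609, 'k1': 0.07, 'R': [[-0.426, 0.905, -0.014], [0.566, 0.254, -0.784], [-0.706, -0.342, -0.621]], 't': [0.246, -0.27, 1.953]}
stand [0.641 0.049 0.018] 0.62
switch [ 0.425 -0.353  0.038] 0.97
switch [ 0.648 -0.351  0.064] 0.42
light0 [ 0.489 -0.171  0.023] 0.73
light0 [0.602 0.047 0.098] 0.67
light0 [0.501 0.186 0.027] 0.65
light0 [0.642 0.052 0.021] 0.29
light1 [ 0.489 -0.171  0.023] 0.73
light1 [0.602 0.047 0.098] 0.67
light1 [0.501 0.186 0.027] 0.65
light1 [0.642 0.052 0.021] 0.29
tray [0.608 0.362 0.002] 0.91
tray [ 0.489 -0.173  0.022] 0.42
phone [0.452 0.374 0.036] 0.57
clock [0.783 0.08  0.054] 0.67
clock [0.6   0.047 0.095] 0.41
clock [ 0.645 -0.352  0.064] 0.29
tumbler [ 0.646 -0.35   0.065] 0.79
1.0 [[ 9.39100747e-01  3.43641947e-01 -9.90558680e-06]
 [ 3.43641946e-01 -9.39100746e-01 -4.36597714e-05]
 [-2.43056728e-05  3.75969488e-05 -9.99999999e-01]] [-0.56448658  0.51406781  0.38934321] 0.9995394579534411
```

View pics/top0.png

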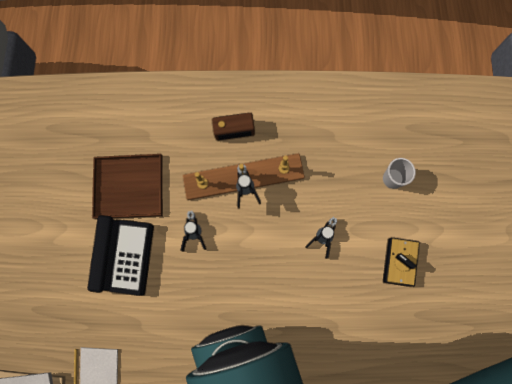

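View pics/scene0.png

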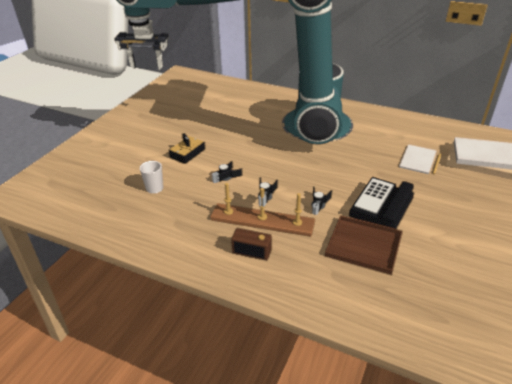

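The top view shows the tray (128,187), phone, stand (243,177) with light0 at (244,181), and two table lights at (191,228) and (327,232). The switch is at (402,262) with its handle about 30–60° off the long side, the tumbler at (400,173) and the clock at (234,126). Next I'll take closer wrist views.

```bash
cat > v.py <<'E'
from h import *
R=down(np.pi/2)
tiles=[]
for n,(x,y) in dict(sw=(0.40,-0.36),rl=(0.47,-0.17),st=(0.62,0.045),ll=(0.48,0.175)).items():
    robot.move_to([x-0.0,y,0.36],R)
    c=robot.calibration('wrist'); im,d=robot.capture('wrist')
    np.savez(f"pics/{n}.npz",im=im,d=d,**c)
    h,w=d.shape
    print(n,robot.sense()['time'],'center ground',np.round(pxW(c,256,192,0),3),'cam',np.round(-np.array(c['R']).T@c['t'],3), 'R',np.round(c['R'],2).tolist(), np.round(cloud(c,d)[192,256],3))
    tiles.append(cv2.resize(im,(400,300),interpolation=cv2.INTER_AREA))
cv2.imwrite('pics/m1.png',np.vstack([np.hstack(tiles[:2]),np.hstack(tiles[2:])]))
E
python3 v.py
```

```text
sw 2.4 center ground [ 0.401 -0.435  0.   ] cam [ 0.4   -0.292  0.544] R [[1.0, 0.0, -0.0], [0.0, -0.97, 0.25], [-0.0, -0.25, -0.97]] [ 0.401 -0.435 -0.001]
rl 3.275 center ground [ 0.471 -0.245  0.   ] cam [ 0.47  -0.102  0.545] R [[1.0, 0.0, 0.0], [0.0, -0.97, 0.25], [0.0, -0.25, -0.97]] [ 0.471 -0.245  0.001]
st 4.35 center ground [ 0.621 -0.031  0.   ] cam [0.62  0.112 0.545] R [[1.0, 0.0, 0.0], [0.0, -0.97, 0.25], [0.0, -0.25, -0.97]] [ 0.621 -0.026  0.017]
ll 5.1833 center ground [0.482 0.1   0.   ] cam [0.48  0.243 0.545] R [[1.0, 0.0, 0.0], [0.0, -0.97, 0.25], [0.0, -0.25, -0.97]] [0.482 0.1   0.   ]
```

View pics/m1.png

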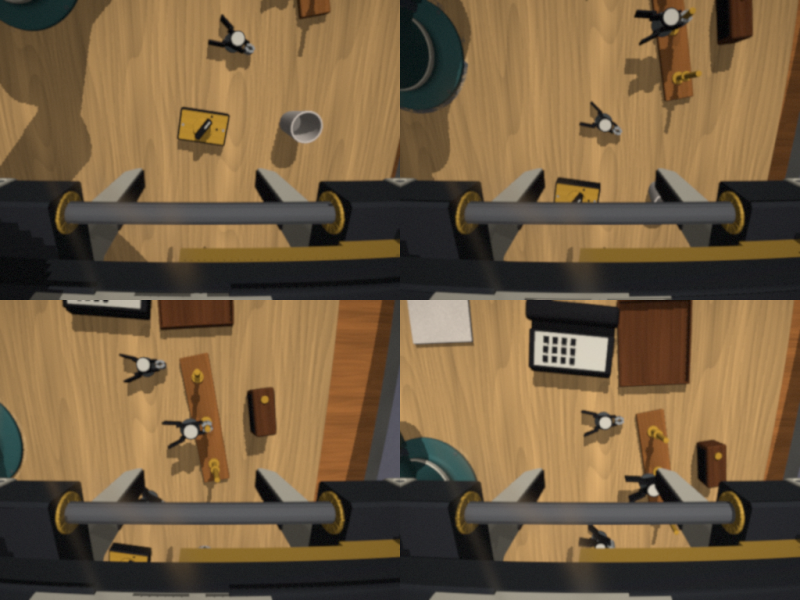

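```bash
cat > m.py <<'E'
from h import *
def load(n):
    f=np.load(f"pics/{n}.npz"); c={k:f[k] for k in('fx','fy','cx','cy','k1','R','t')}
    return c,f['im'],f['d'],cloud({k:(float(v) if v.ndim==0 else v) for k,v in c.items()},f['d'])
def near(P,d,xy,r): return (d>0.05)&(np.hypot(P[...,0]-xy[0],P[...,1]-xy[1])<r)
def light(P,d,xy,base=0.0):
    """head centre and heading (tail->jaw) from the point cloud"""
    z=P[...,2]-base; m=near(P,d,xy,0.09)
    h=m&(z>0.041)&(z<0.055); hp=P[h][:,:2]
    (cx,cy),r=cv2.minEnclosingCircle(hp.astype(np.float32)); c=hp.mean(0)
    b=m&(z>0.012)&(z<0.039)&(np.hypot(P[...,0]-c[0],P[...,1]-c[1])<0.075); q=P[b][:,:2]-c
    rr=np.hypot(*q.T); q=q[rr>0.025]; 
    a=np.arctan2(q[:,1],q[:,0]); rr=np.hypot(*q.T)
    far=a[rr>0.05]   # only the tails reach beyond 50 mm
    t=np.arctan2(np.sin(far).mean(),np.cos(far).mean())
    rel=(a-t+np.pi)%(2*np.pi)-np.pi; jaw=a[np.abs(rel)>2]
    j=np.arctan2(np.sin(jaw).mean(),np.cos(jaw).mean())
    return c,(cx,cy),r,t+np.pi,j,P[h][:,2].mean(),h.sum(),len(far),len(jaw)
E
cat > a.py <<'E'
from m import *
c,im,d,P=load('sw')
m=near(P,d,(0.405,-0.36),0.05)&(P[...,2]>0.055)&(P[...,2]<0.09); q=P[m]
r=cv2.minAreaRect(q[q[:,2]>0.068][:,:2].astype(np.float32)*1000); print('handle',r,q[:,2].max(),len(q))
w=m&(im.min(-1)>130); print('white',P[w].mean(0),w.sum())
m=near(P,d,(0.405,-0.36),0.11)&(P[...,2]>0.025)&(P[...,2]<0.045); q=P[m]
print('box',cv2.minAreaRect(q[:,:2].astype(np.float32)*1000),np.median(q[:,2]))
c,im,d,P=load('rl'); print('R',light(P,d,(0.477,-0.169)))
c,im,d,P=load('st'); print('L',light(P,d,(0.488,0.173)))
print('0',light(P,d,(0.593,0.041),0.070))
c,im,d,P=load('ll'); print('L',light(P,d,(0.488,0.173)))
for n in('st','rl','ll'):
    c,im,d,P=load(n)
    m=near(P,d,(0.64,0.045),0.17)&(P[...,2]>0.119)&(P[...,2]<0.14)
    k,lab,st,_=cv2.connectedComponentsWithStats(m.astype(np.uint8))
    for i in range(1,k):
        if st[i,4]>6: print(n,'post',P[lab==i].mean(0).round(4),st[i,4])
c,im,d,P=load('st')
m=near(P,d,(0.64,0.045),0.18)&(P[...,2]>0.012)&(P[...,2]<0.024);q=P[m]; print('bar',cv2.minAreaRect(q[:,:2].astype(np.float32)*1000))
f=np.load('pics/top0.npz'); c=robot.calibration('top'); P=cloud(c,f['d'])
m=near(P,f['d'],(0.61,0.36),0.16)&(P[...,2]>0.013)&(P[...,2]<0.028);q=P[m]; print('tray',cv2.minAreaRect(q[:,:2].astype(np.float32)*1000))
m=near(P,f['d'],(0.61,0.36),0.05); print('floor',np.median(P[m][:,2]))
E
python3 a.py
```

```text
handle ((407.28277587890625, -368.4112854003906), (52.018157958984375, 14.19820499420166), 51.994422912597656) 0.07897398804487245 266
white [ 0.41552565 -0.35711836  0.07720579] 3
box ((407.31939697265625, -368.4656982421875), (80.42707824707031, 120.21241760253906), 81.3952407836914) 0.03757719337672895
R (array([ 0.48248995, -0.17156286]), (0.4826412796974182, -0.17194011807441711), 0.016606036573648453, np.float64(5.839753516646105), np.float64(-0.5077162293017629), np.float64(0.047066543515113815), np.int64(256), 59, 99)
L (array([0.49462194, 0.17821269]), (0.49413952231407166, 0.17824164032936096), 0.01742488704621792, np.float64(0.13932841671507834), np.float64(0.10649913175534523), np.float64(0.0469856793755569), np.int64(321), 65, 124)
0 (array([0.60214805, 0.03937252]), (0.6132922172546387, 0.04074644297361374), 0.028618190437555313, np.float64(0.16915877936919133), np.float64(0.27744694300472605), np.float64(0.11698083836476786), np.int64(351), 90, 113)
L (array([0.49348509, 0.17886945]), (0.4938420355319977, 0.17834120988845825), 0.01685098372399807, np.float64(0.084803473501466), np.float64(0.09106987169599161), np.float64(0.046990413433081704), np.int64(260), 60, 104)
st post [0.6141 0.1539 0.1295] 59
st post [0.6354 0.0463 0.1286] 52
st post [ 0.6562 -0.061   0.1281] 53
rl post [0.6335 0.045  0.1276] 91
rl post [ 0.6547 -0.0617  0.1278] 79
ll post [0.614  0.1545 0.1281] 60
ll post [ 0.656  -0.0595  0.1267] 57
bar ((669.3531494140625, 65.711669921875), (208.99359130859375, 331.5414733886719), 22.897558212280273)
tray ((577.3569946289062, 326.78717041015625), (238.48167419433594, 254.2093048095703), 2.6720471382141113)
floor 0.004578849528944649
```

```bash
cat > sw.py <<'E'
from h import *
H=np.array([0.4073,-0.3684]); OFF=np.radians(-8.6)
def turn(a0,a1,name):
    robot.move_gripper(1.0)
    robot.move_to([*H,0.17],down(a0)); robot.movel([*H,0.058])
    robot.move_gripper(0.0,25); s=robot.sense(); print('grip',s['grip_width'],s['finger_force'])
    for a in np.linspace(a0,a1,4)[1:]: robot.move_to([*H,0.058],down(a))
    robot.pause(.3); s=robot.sense(); print(s['time'],s['joint_pos'],s['grip_width'],s['force'],s['ft_torque'])
    robot.move_gripper(1.0); robot.movel([*H,0.17])
    o=np.array([np.cos(a1),np.sin(a1)])
    robot.move_to([*(H),0.36],down(np.pi/2))
    c=robot.calibration('wrist'); im,d=robot.capture('wrist'); P=cloud(c,d)
    np.savez(f'pics/{name}.npz',im=im,d=d,**c)
    q=P[(np.hypot(P[...,0]-H[0],P[...,1]-H[1])<.05)&(P[...,2]>0.068)&(P[...,2]<.09)]
    print(cv2.minAreaRect(q[:,:2].astype(np.float32)*1000),robot.sense()['time'])
E
python3 - <<'E'
from sw import *
robot.move_to([*H,0.30],down(np.radians(52)))
turn(np.radians(52),OFF-0.04,'swoff')
E
```

```text
grip 0.004594666871487959 0.0
11.95 [-7.81706562e-01 -8.39842444e-02  1.87671498e+00 -7.75594154e-06
  1.34888349e+00  9.77417139e-01] 0.0034772592870369054 [ 0.36714492 -0.8945479   0.1220341 ] [ 0.04954429  0.004586   -0.01343885]
((407.21807861328125, -368.44561767578125), (52.015289306640625, 14.0753173828125), 51.53847885131836) 15.925
```

The fingers closed on nothing, so I'll descend again and look.

```bash
python3 - <<'E'
from sw import *
a=np.radians(52)
robot.move_to([*H,0.17],down(a)); robot.movel([*H,0.058]); s=robot.sense(); print(s['eef_pos'],s['orientation'],s['force'],s['grip_width'])
im,_=robot.capture('wrist'); robot.move_gripper(0.1,25); s=robot.sense(); print(s['grip_width'],s['finger_force'],s['force'],s['eef_pos'],s['time'])
im2,_=robot.capture('wrist'); im3,_=robot.capture('scene')
cv2.imwrite('pics/g1.png',np.vstack([np.hstack([cv2.resize(im,(400,300)),cv2.resize(im2,(400,300))]),cv2.resize(im3[90:240,100:300],(800,600))[150:450]]))
E
```

```text
[ 0.40776069 -0.3688269   0.05917937] [[ 6.15528317e-01  7.88114038e-01  1.07412349e-03]
 [ 7.88114754e-01 -6.15527459e-01 -1.03997452e-03]
 [-1.58466021e-04  1.48666634e-03 -9.99998882e-01]] [-0.21449795 -0.0580555   0.1656971 ] 0.9958165916787468
0.10340579491438626 0.0 [ 0.41256671  0.52232199 -0.90063957] [ 0.40730486 -0.36841107  0.05800424] 19.025
```

View pics/g1.png

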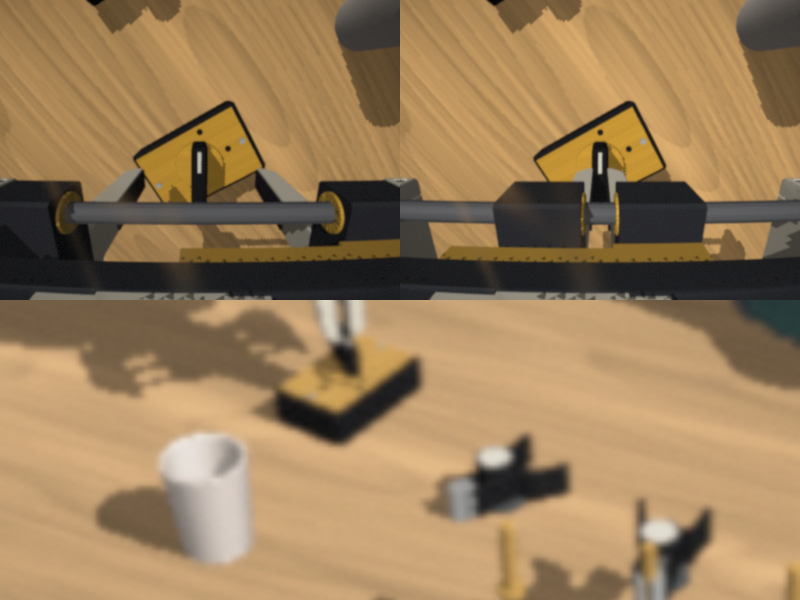

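```bash
python3 - <<'E'
from sw import *
print(robot.finger_overhang)
im,d=robot.capture('scene'); c=robot.calibration('scene'); P=cloud(c,d)
m=near=(np.hypot(P[...,0]-H[0],P[...,1]-H[1])<.1)&(P[...,2]>0.03)&(P[...,2]<.2)
v,u=np.where(m); print(u.min(),u.max(),v.min(),v.max())
for r in range(v.min(),v.max()+1,2):
    k=m[r]; print(r,[(int(x),*np.round(P[r,x]*1000).astype(int).tolist()) for x in np.where(k)[0][::2]][:9])
w,dw=robot.capture('wrist'); cw=robot.calibration('wrist'); 
a=cv2.resize(im[v.min():v.max()+10,u.min()-10:u.max()+10],(400,400),interpolation=cv2.INTER_NEAREST)
b=cv2.resize(w[150:300,180:330],(400,400),interpolation=cv2.INTER_NEAREST)
cv2.imwrite('pics/g2.png',np.hstack([a,b]))
E
```

```text
0.008
153 210 96 157
96 [(202, 315, -340, 200)]
98 []
100 []
102 [(199, 358, -327, 199), (208, 345, -298, 199)]
104 [(171, 412, -409, 200), (202, 366, -310, 199), (210, 351, -287, 197)]
106 [(170, 426, -404, 200), (172, 418, -401, 197), (176, 412, -389, 196), (193, 391, -332, 199), (195, 386, -327, 197), (197, 384, -320, 198), (199, 377, -317, 195), (201, 367, -315, 190), (203, 371, -304, 195)]
108 [(163, 447, -419, 200), (165, 437, -418, 194), (167, 435, -411, 195), (169, 427, -409, 191), (171, 425, -402, 192), (173, 418, -398, 190), (175, 426, -384, 197), (188, 411, -340, 199), (190, 403, -338, 195)]
110 [(153, 466, -448, 194), (168, 443, -402, 193), (178, 434, -367, 197), (180, 425, -365, 193), (182, 426, -356, 195), (184, 421, -351, 194), (186, 421, -342, 196), (188, 410, -342, 191), (190, 401, -340, 186)]
112 [(154, 466, -445, 187), (167, 463, -392, 198), (170, 458, -383, 198), (172, 452, -379, 196), (174, 447, -375, 194), (176, 441, -371, 192), (178, 438, -364, 192), (180, 429, -363, 187), (182, 419, -362, 182)]
114 [(155, 471, -438, 184), (166, 472, -390, 195), (171, 423, -407
[... 3044 characters left out ...]
180, 439, -377, 40), (182, 432, -373, 38), (184, 427, -368, 35), (186, 425, -360, 37)]
150 [(168, 460, -416, 34), (170, 461, -406, 37), (172, 459, -399, 38), (174, 458, -391, 39), (176, 454, -385, 38), (178, 447, -381, 35), (180, 448, -371, 39), (182, 442, -367, 37), (184, 438, -361, 36)]
152 [(171, 464, -401, 31), (173, 465, -391, 35), (175, 459, -386, 33), (177, 461, -376, 36), (179, 462, -366, 40), (181, 456, -362, 37), (183, 453, -355, 38), (185, 449, -349, 37), (187, 451, -340, 40)]
154 [(177, 468, -372, 33), (179, 468, -363, 36), (181, 469, -353, 39), (183, 463, -349, 37), (185, 459, -344, 36), (187, 455, -338, 35)]
156 [(182, 473, -348, 34), (184, 472, -340, 36), (186, 462, -338, 31)]
```

View pics/g2.png

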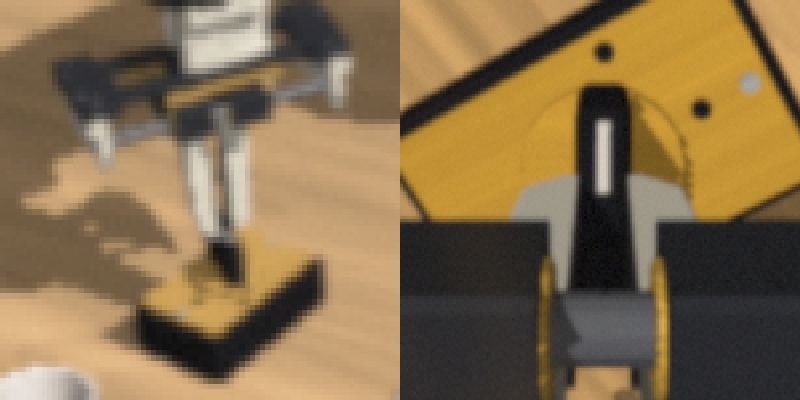

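```bash
python3 - <<'E'
from sw import *
def tips(tag):
    s=robot.sense(); c=robot.calibration('wrist'); im,d=robot.capture('wrist'); P=cloud(c,d)
    T=(P-np.array(s['eef_pos']))@np.array(s['orientation'])   # tool frame
    print(tag,s['grip_width'],s['finger_force'],s['eef_pos'])
    for r in range(206,262,6):
        print(r,[(u,*np.round(T[r,u]*1000).astype(int).tolist()) for u in range(216,297,8)])
    return im
a=tips('0.1'); robot.move_gripper(0.0,25); b=tips('0')
s=robot.sense(); robot.move_to([*H,0.058],down(np.radians(40))); x=tips('rot'); print(robot.sense()['ft_torque'])
robot.move_to([*H,0.058],down(np.radians(52)))
cv2.imwrite('pics/g3.png',np.hstack([cv2.resize(i[150:270,180:330],(400,320),interpolation=cv2.INTER_NEAREST) for i in(b,x)]))
E
```

```text
0.1 0.09647135959433623 0.0 [ 0.40730231 -0.36840849  0.05801812]
206 [(216, 3, -32, 19), (224, 3, -25, 19), (232, 5, -18, 13), (240, 5, -12, 14), (248, 15, -5, -16), (256, 16, 0, -20), (264, 15, 5, -18), (272, 5, 12, 13), (280, 5, 19, 13), (288, 3, 25, 19), (296, 3, 32, 20)]
212 [(216, -2, -32, 20), (224, -2, -25, 21), (232, 0, -18, 14), (240, 0, -12, 14), (248, 11, -5, -18), (256, 12, 0, -20), (264, 11, 5, -17), (272, 1, 12, 13), (280, 1, 19, 13), (288, -2, 26, 20), (296, -2, 32, 20)]
218 [(216, -7, -32, 20), (224, -7, -26, 20), (232, -5, -19, 14), (240, 9, -10, -23), (248, 8, -5, -21), (256, 8, 0, -19), (264, 8, 5, -20), (272, 9, 10, -24), (280, -5, 19, 14), (288, -7, 26, 20), (296, -7, 32, 19)]
224 [(216, -11, -32, 18), (224, 9, -19, -33), (232, 10, -14, -36), (240, 9, -9, -34), (248, 7, -5, -28), (256, 3, 0, -19), (264, 8, 5, -31), (272, 9, 10, -34), (280, 9, 14, -34), (288, -12, 26, 20), (296, -12, 32, 19)]
230 [(216, -18, -32, 21), (224, 10, -18, -44), (232, 9, -13, -43), (240, 10, -9, -44), (248, 3, -5, -29), (256, -1, 0, -18), (264, 8, 5, -40), (272, 9, 9, -42), (280, 9, 14,
[... 5114 characters left out ...]
24, 36, -9, -120), (232, 36, -6, -120), (240, 36, -4, -119), (248, 36, -2, -120), (256, 8, 0, -64), (264, 36, 2, -120), (272, 36, 4, -119), (280, 36, 6, -119), (288, 36, 8, -120), (296, 36, 10, -120)]
254 [(216, 35, -10, -122), (224, 36, -8, -123), (232, 36, -6, -122), (240, 36, -4, -123), (248, 36, -2, -123), (256, 7, 0, -69), (264, 36, 2, -123), (272, 36, 4, -124), (280, 36, 6, -122), (288, 36, 8, -123), (296, 36, 10, -123)]
260 [(216, 36, -10, -127), (224, 36, -8, -125), (232, 35, -6, -125), (240, 35, -4, -125), (248, 36, -2, -126), (256, 31, 0, -118), (264, 36, 2, -125), (272, 36, 4, -126), (280, 35, 6, -125), (288, 36, 8, -126), (296, 36, 10, -126)]
[-0.01870188 -0.02154791  0.01101925]
```

View pics/g3.png

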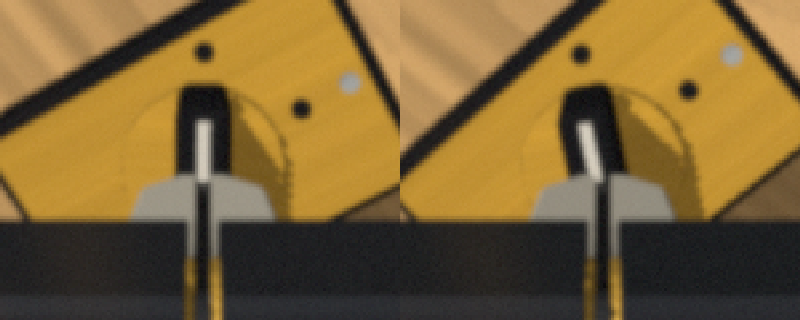

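```bash
python3 - <<'E'
from m import *
robot.move_gripper(1.0)
s=robot.sense(); cal=robot.calibration('wrist'); im,d=robot.capture('wrist'); P=cloud(cal,d)
T=(P-np.array(s['eef_pos']))@np.array(s['orientation']); 
for r in range(205,262,5):
    k=(T[r,:,2]<0.004)&(T[r,:,2]>-0.08)&(np.abs(T[r,:,1])>0.03); us=np.where(k)[0]
    print(r,[(int(u),*np.round(T[r,u]*1000).astype(int).tolist()) for u in us[::5]][:10])
print(s['eef_pos'],s['time'])
E
```

```text
205 []
210 []
215 [(175, 9, -53, -19), (180, 10, -49, -21), (333, 10, 50, -20)]
220 [(159, 10, -60, -29), (164, 10, -57, -29), (169, 9, -54, -29), (174, 10, -50, -29), (179, 8, -49, -25), (184, 6, -47, -19), (331, 8, 47, -25), (336, 10, 49, -28), (341, 10, 52, -29), (346, 10, 56, -28)]
225 [(153, 9, -61, -36), (158, 9, -58, -36), (163, 9, -55, -36), (168, 9, -52, -37), (173, 10, -49, -37), (178, 8, -47, -33), (183, 4, -47, -23), (330, 6, 46, -27), (335, 8, 48, -32), (340, 9, 50, -36)]
230 [(148, 10, -60, -45), (153, 10, -58, -45), (158, 9, -55, -44), (163, 10, -52, -45), (168, 9, -50, -44), (173, 8, -48, -40), (178, 5, -47, -34), (183, 1, -47, -23), (330, 2, 47, -26), (335, 7, 46, -38)]
235 [(142, 9, -61, -51), (147, 9, -58, -51), (152, 9, -56, -51), (157, 9, -53, -51), (162, 10, -50, -52), (167, 9, -48, -49), (172, 7, -47, -47), (177, 3, -47, -36), (182, -1, -47, -27), (327, -4, 47, -21)]
240 [(136, 10, -62, -58), (141, 10, -59, -58), (146, 10, -56, -58), (151, 10, -54, -58), (156, 10, -51, -58), (161, 9, -49, -58), (166, 8, -48, -54), (171, 6, -46, -49), (176, 0, -47, -38), (181, -3, -47, -30)]
245 [(131, 9, -62, -63), (136, 9, -59, -64), (141, 9, -57, -63), (146, 9, -54, -63), (151, 9, -52, -63), (156, 9, -50, -62), (161, 8, -48, -61), (166, 6, -47, -57), (171, 3, -47, -49), (176, -1, -46, -41)]
250 [(126, 9, -62, -69), (131, 9, -59, -69), (136, 9, -57, -68), (141, 9, -55, -68), (146, 9, -52, -69), (151, 9, -50, -69), (156, 8, -49, -66), (161, 8, -46, -65), (166, 4, -47, -58), (171, 0, -47, -50)]
255 [(120, 8, -64, -71), (125, 10, -60, -74), (130, 9, -58, -74), (135, 9, -55, -74), (140, 9, -53, -74), (145, 9, -51, -74), (150, 9, -49, -73), (155, 8, -47, -71), (160, 5, -47, -66), (165, 3, -46, -61)]
260 []
[ 0.40731997 -0.36839699  0.05801696] 21.875
```

The fingertips actually end at tool z ≈ -19 mm, not +8 mm, and both cameras agree. I'll work with 27 mm more depth from here.

```bash
sed -i 's/0\.058/0.032/g' sw.py; python3 - <<'E'
from sw import *
turn(np.radians(52),OFF-0.04,'swoff')
E
```

```text
grip 0.14957460266256387 24.990282654762268
26.5583 [-7.81750735e-01 -6.08878496e-02  1.89953072e+00 -2.83494796e-04
  1.30222146e+00  9.73691650e-01] 0.14813685259633927 [ 3.22512244 -5.14461205 -4.48843132] [-1.00290531 -0.58280472  0.40677152]
((407.21875, -368.3929443359375), (14.252391815185547, 51.91084671020508), 81.67623138427734) 30.5333
```

```bash
python3 - <<'E'
from m import *
c,im,d,P=load('st'); z=P[...,2]
m=near(P,d,(0.6,0.04),0.06)&(z>0.1145)&(z<0.1195)
m=cv2.morphologyEx(m.astype(np.uint8),cv2.MORPH_OPEN,np.ones((4,4)))>0
q=P[m][:,:2]; (cx,cy),r=cv2.minEnclosingCircle(q.astype(np.float32)); print(q.mean(0),(cx,cy),r,len(q))
p=np.array([cx,cy]); post=np.array([0.6348,0.0458]); v=post-p; print(np.hypot(*v),np.arctan2(v[1],v[0]))
# tails
b=near(P,d,p,0.07)&(z>0.085)&(z<0.109); t=P[b][:,:2]-p; a=0.19
L=t@[np.cos(a),np.sin(a)]; S=t@[-np.sin(a),np.cos(a)]
for lo in range(-65,-15,10):
    k=(L*1000>lo)&(L*1000<lo+10); print(lo,k.sum(),S[k].min().round(4) if k.any() else 0,S[k].max().round(4) if k.any() else 0)
# tray from ll view
c,im,d,P=load('ll'); z=P[...,2]; g=im.astype(int)
m=(P[...,1]>0.25)&(P[...,0]>0.53)&(P[...,0]<0.75)&(z<0.03)&(g.sum(-1)<170)
print(cv2.minAreaRect(P[m][:,:2].astype(np.float32)*1000),m.sum())
f=np.load('pics/top0.npz'); c=robot.calibration('top'); P=cloud(c,f['d']); g=f['im'].astype(int)
m=(P[...,1]>0.25)&(P[...,1]<0.5)&(P[...,0]>0.53)&(P[...,0]<0.75)&(P[...,2]<0.03)&(g.sum(-1)<200)
k,lab,st,_=cv2.connectedComponentsWithStats(m.astype(np.uint8)); i=1+st[1:,4].argmax(); print(cv2.minAreaRect(P[lab==i][:,:2].astype(np.float32)*1000))
E
```

```text
[0.60233968 0.03595732] (0.6049123406410217, 0.05454941838979721) 0.05980931222438812 326
0.03114200546076063 -0.28478624308997974
-65 32 -0.0423 0.0137
-55 60 -0.0437 0.0124
-45 64 -0.0415 0.0101
-35 98 -0.0382 0.0073
-25 30 -0.0313 0.0005
((608.2701416015625, 359.7001953125), (164.48397827148438, 186.4890899658203), 2.6634304523468018) 4097
((609.2335815429688, 358.359619140625), (168.251953125, 189.9631805419922), 3.0654947757720947)
```

```bash
cat > l.py <<'E'
from m import *
TIP=-0.019
def u(a): return np.array([np.cos(a),np.sin(a)])
def head(base,tag=''):
    """pivot in tool frame of the held light, from wrist depth"""
    s=robot.sense(); c=robot.calibration('wrist'); im,d=robot.capture('wrist'); P=cloud(c,d)
    T=(P-np.array(s['eef_pos']))@np.array(s['orientation'])
    k=(np.abs(T[...,0]-0.037)<0.035)&(np.abs(T[...,1])<0.035)&(P[...,2]>base+0.041)&(P[...,2]<base+0.055)&(d>0.05)
    n,lab,st,_=cv2.connectedComponentsWithStats(k.astype(np.uint8))
    if n<2: print(tag,'no head'); return im,None
    i=1+st[1:,4].argmax(); q=T[lab==i]; (cx,cy),r=cv2.minEnclosingCircle(q[:,:2].astype(np.float32))
    print(tag,'head in tool',round(cx,4),round(cy,4),'r',round(r,4),'mean',q.mean(0).round(4),'n',len(q),'w',round(s['grip_width'],3),'t',s['time'])
    return im,(cx,cy)
def st(tag):
    s=robot.sense(); print(tag,'w',round(s['grip_width'],3),'ff',round(s['finger_force'],1),'F',np.round(s['force'],1),'t',round(s['time'],1),np.round(s['eef_pos'],3)); return s
E
python3 - <<'E'
from l import *
a=0.20; piv=np.array([0.5975,0.038]); g=piv-0.037*u(a); z=0.096
robot.move_gripper(1.0)
robot.move_to([0.46,-0.05,0.30],down(a))
robot.move_to([*g,0.22],down(a))
c=robot.calibration('wrist'); im,d=robot.capture('wrist'); np.savez('pics/p0.npz',im=im,d=d,**c)
robot.movel([*g,z]); st('down')
robot.move_gripper(0.0,25); s=st('grip')
if s['grip_width']>0.25:
    robot.movel([*g,z+0.004],v=0.05)
    robot.movel([*(g-0.085*u(a)),z+0.004],v=0.08); st('out')
    im,_=head(0.074,'held'); sc,_=robot.capture('scene')
    cv2.imwrite('pics/o0.png',np.hstack([cv2.resize(im,(400,300)),cv2.resize(sc[120:270,170:370],(400,300))]))
E
```

```text
down w 1.001 ff 0.0 F [-0.6  0.2 -0.3] t 34.2 [0.562 0.031 0.097]
grip w 0.003 ff 0.0 F [0.5 0.4 0.1] t 35.6 [0.561 0.031 0.096]
```

```bash
python3 - <<'E'
from l import *
im,_=head(0.070,'x'); sc,_=robot.capture('scene')
robot.move_gripper(1.0); im2,_=head(0.070,'open'); 
f=np.load('pics/p0.npz')
cv2.imwrite('pics/o0.png',np.vstack([np.hstack([cv2.resize(im,(400,300)),cv2.resize(sc[140:240,200:333],(400,300),interpolation=cv2.INTER_CUBIC)]),np.hstack([cv2.resize(im2,(400,300)),cv2.resize(f['im'],(400,300))])]))
E
```

```text
x head in tool 0.0401 0.0001 r 0.017 mean [ 0.0409  0.0001 -0.0209] n 2261 w 0.003 t 35.6167
open head in tool 0.0402 0.0002 r 0.0169 mean [ 0.0408  0.0001 -0.021 ] n 2264 w 0.995 t 37.1917
```

View pics/o0.png

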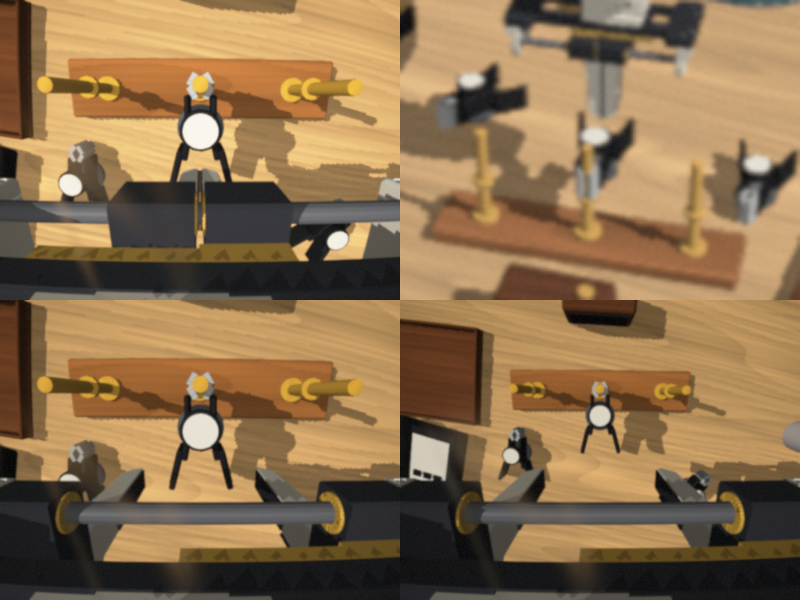

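I had applied the fingertip offset with the wrong sign: the tip height is TCP + ~20 mm, so the fingers closed above the tails. I'll go lower.

```bash
python3 - <<'E'
from l import *
a=0.20; g=np.array([0.5975,0.038])-0.034*u(a); z=0.057
robot.movel([*g,0.096]); robot.movel([*g,z],v=0.08); st('down')
robot.move_gripper(0.0,25); s=st('grip')
if s['grip_width']>0.25:
    robot.movel([*g,z+0.003],v=0.05)
    robot.movel([*(g-0.085*u(a)),z+0.003],v=0.08); st('out')
    im,_=head(0.073,'held'); sc,_=robot.capture('scene')
    cv2.imwrite('pics/o1.png',np.hstack([cv2.resize(im,(400,300)),cv2.resize(sc[140:240,200:333],(400,300),interpolation=cv2.INTER_CUBIC)]))
E
```

```text
down w 1.002 ff 0.0 F [ 1.1 -0.5  0.1] t 38.1 [0.564 0.031 0.057]
grip w 0.341 ff 25.0 F [ 0.8  0.8 -0.7] t 39.1 [0.564 0.031 0.057]
out w 0.338 ff 25.0 F [ 0.3  0.2 -1.7] t 40.6 [0.481 0.014 0.06 ]
held head in tool 0.0428 -0.0009 r 0.017 mean [ 0.0435 -0.0009 -0.0598] n 3762 w 0.338 t 40.5833
```

View pics/o1.png

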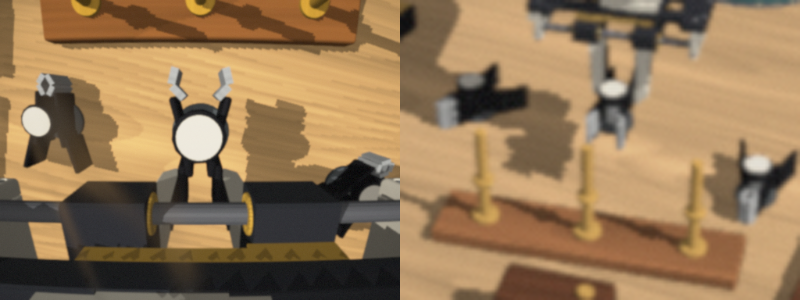

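```bash
python3 - <<'E'
from l import *
a=0.05; t=np.array([0.612,0.359])-0.043*u(a)
robot.movel([0.47,0.02,0.085],v=0.2)
robot.movel([0.47,0.20,0.085],v=0.25,rot=down(0.1)); st('mid')
robot.movel([*t,0.085],v=0.25,rot=down(a)); s=st('over')
head(0.098,'over')
if s['grip_width']>0.3:
    robot.movel([*t,0.005],v=0.12); robot.movel([*t,-0.007],v=0.03); st('low')
    robot.move_gripper(1.0); st('rel'); robot.movel([*t,0.12],v=0.15)
    im,_=head(0.005,'in tray'); cv2.imwrite('pics/t1.png',im)
E
```

```text
mid w 0.337 ff 25.0 F [ 1.3  0.  -1.5] t 41.8 [0.47  0.199 0.084]
over w 0.336 ff 25.0 F [ 1.   0.1 -0.3] t 42.7 [0.569 0.356 0.085]
over head in tool 0.0427 -0.0008 r 0.017 mean [ 0.0434 -0.0008 -0.0598] n 3754 w 0.336 t 42.7333
low w 0.338 ff 25.0 F [-0.4 -0.2 -0.6] t 44.1 [ 0.569  0.357 -0.007]
rel w 0.998 ff 0.0 F [-0.9 -0.2  0.5] t 45.2 [ 0.569  0.357 -0.007]
in tray head in tool 0.0361 -0.0006 r 0.017 mean [ 0.0367 -0.0005  0.0667] n 1004 w 0.999 t 46.2417
```

View pics/t1.png

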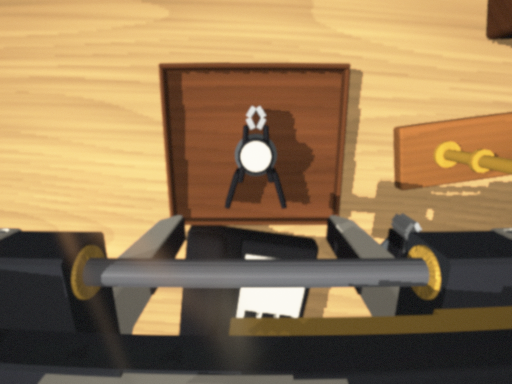

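```bash
cat > clip.py <<'E'
from l import *
def look(xy,a,z=0.22):
    g=np.array(xy)-0.035*u(a); robot.move_to([*g,z],down(a))
    c=robot.calibration('wrist'); im,d=robot.capture('wrist'); P=cloud(c,d)
    c0,circ,r,t,j,zh,n,nf,nj=light(P,d,xy); print('light',circ,round(r,4),'tails',round((t+np.pi)%(2*np.pi)-np.pi,3),'jaw',round(j,3),zh,n)
    return np.array(circ),t,j,im
def pick(xy,a):
    """look, squeeze, lift; returns pivot in tool frame and underside offset, or None"""
    p,t,j,im=look(xy,a)
    h=(np.arctan2(np.sin(t)+np.sin(j),np.cos(t)+np.cos(j)))   # mean of tail and jaw directions
    g=p-0.035*u(h); print('heading',round(h,3),'g',g)
    robot.move_to([*g,0.15],down(h)); robot.movel([*g,0.01],v=0.2); robot.movel([*g,-0.012],v=0.04); st('down')
    robot.move_gripper(0.0,25); s=st('grip')
    if s['grip_width']<0.25: return None
    robot.movel([*g,0.06],v=0.15); _,hd=head(0.073,'held'); st('up')
    return hd
E
python3 - <<'E'
from clip import *
hd=pick((0.494,0.178),0.095)
E
```

```text
light (0.49310198426246643, 0.17871446907520294) 0.017 tails 0.104 jaw 0.1 0.047074089250096166 510
heading 0.102 g [0.45828367 0.17515284]
down w 1.001 ff 0.0 F [ 0.5 -0.  -0.8] t 49.2 [ 0.458  0.175 -0.012]
grip w 0.335 ff 24.9 F [-2.7  0.2  3. ] t 50.2 [ 0.458  0.175 -0.012]
held head in tool 0.0419 -0.0004 r 0.017 mean [ 0.0427 -0.0003 -0.0588] n 3686 w 0.343 t 50.825
up w 0.342 ff 24.9 F [ 0.6 -0.2 -1.2] t 50.9 [0.458 0.175 0.059]
```

```bash
cat >> clip.py <<'E'
def place(post,hd,off,a=0.19,back=0.07):
    z=0.072-off; R=down(a); post=np.array(post)
    n=np.array([np.sin(a),-np.cos(a)])              # tool y in the world
    fin=post-(0.038+hd[0])*u(a)-hd[1]*n
    s0=np.array(robot.sense()['eef_pos'])
    robot.movel([*(fin-back*u(a)),z],v=0.15,rot=R); st('pre')
    im,h2=head(0.072,'pre')
    if h2 is None: return
    fin=post-(0.038+h2[0])*u(a)-h2[1]*n
    robot.movel([*(fin-0.012*u(a)),z],v=0.08); st('near')
    robot.movel([*fin,z],v=0.04); st('in'); im,_=head(0.072,'in')
    return im,fin,z
def release(post,fin,z):
    robot.move_gripper(1.0); st('rel'); robot.movel([*fin,z+0.12],v=0.15)
    s=robot.sense(); im,hd=head(0.072,'clipped')
    if hd is not None:
        p=np.array(s['eef_pos'])+np.array(s['orientation'])@[hd[0],hd[1],0]; v=np.array(post)-p[:2]
        print('pivot->post',np.hypot(*v).round(4),'dir',np.arctan2(v[1],v[0]).round(3))
    return im
E
python3 - <<'E'
from clip import *
im,fin,z=place((0.6141,0.1542),(0.0419,-0.0004),0.0118)
sc,_=robot.capture('scene'); print(repr(fin),z)
cv2.imwrite('pics/c1.png',np.hstack([cv2.resize(im,(400,300)),cv2.resize(sc[140:240,220:353],(400,300),interpolation=cv2.INTER_CUBIC)]))
E
```

```text
pre w 0.339 ff 24.9 F [ 0.2  1.  -1. ] t 51.4 [0.467 0.126 0.06 ]
pre head in tool 0.0417 -0.0003 r 0.0171 mean [ 0.0427 -0.0003 -0.0588] n 3691 w 0.339 t 51.3583
near w 0.344 ff 24.9 F [ 0.6 -0.9 -0.8] t 52.3 [0.524 0.137 0.06 ]
in w 0.337 ff 24.9 F [-1.1  0.5 -0.4] t 52.7 [0.536 0.139 0.06 ]
in head in tool 0.0419 -0.0004 r 0.017 mean [ 0.0427 -0.0003 -0.0588] n 3685 w 0.337 t 52.7333
array([0.53584863, 0.13883218]) 0.0602
```

View pics/c1.png

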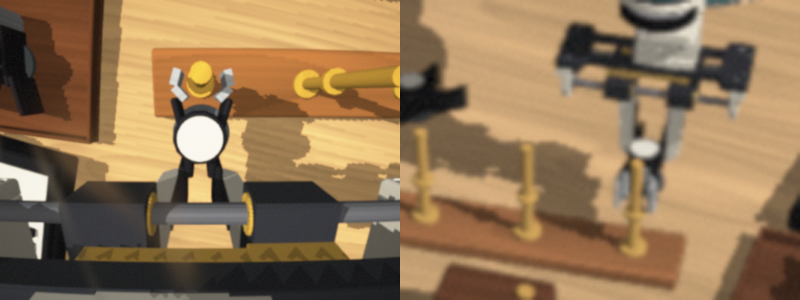

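The post is centred between the open jaws at the notch, so I'll release.

```bash
python3 - <<'E'
from clip import *
im=release((0.6141,0.1542),np.array([0.53584863,0.13883218]),0.0602)
sc,_=robot.capture('scene')
cv2.imwrite('pics/c2.png',np.hstack([cv2.resize(im,(400,300)),cv2.resize(sc[140:240,220:353],(400,300),interpolation=cv2.INTER_CUBIC)]))
# re-look at the right light
robot.move_to([0.44,0.0,0.3],down(-0.2))
robot.move_to([0.45,-0.157,0.24],down(-0.47))
p,t,j,im=look((0.4826,-0.1719),-0.47)
E
```

```text
rel w 0.993 ff 0.0 F [-0.3  0.2  0.7] t 53.9 [0.536 0.139 0.06 ]
clipped head in tool 0.0389 -0.0009 r 0.0169 mean [ 0.0394 -0.0008  0.0602] n 1055 w 0.996 t 54.8667
pivot->post 0.0413 dir 0.175
light (0.4817705452442169, -0.1721699833869934) 0.0169 tails -0.496 jaw -0.5 0.04705673540460459 508
```

View pics/c2.png

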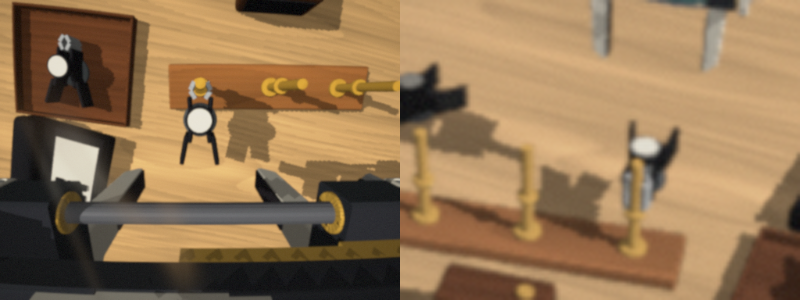

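Measured the same way, light0 sat at 35 mm pivot-to-post when it was properly clipped. This one is at 41 mm, because it slides back during release. I'll compare both from the same view geometry.

```bash
cat >> clip.py <<'E'
def gauge(P,d,post,base=0.07):
    """pivot, post centre and distance as this view shows them"""
    z=P[...,2]; post=np.array(post)
    m=near(P,d,post,0.02)&(z>0.123)&(z<0.135); q=P[m]; pt=q[:,:2].mean(0); (x,y),rp=cv2.minEnclosingCircle(q[:,:2].astype(np.float32))
    h=near(P,d,post,0.07)&(z>base+0.041)&(z<base+0.053)&~near(P,d,pt,0.012)
    k,lab,sts,_=cv2.connectedComponentsWithStats(h.astype(np.uint8)); i=1+sts[1:,4].argmax(); hh=P[lab==i]
    (hx,hy),r=cv2.minEnclosingCircle(hh[:,:2].astype(np.float32)); v=pt-[hx,hy]
    print('post',pt.round(4),(round(x,4),round(y,4)),round(rp,4),'pivot',round(hx,4),round(hy,4),round(r,4),'top z',hh[:,2].mean().round(4),'std',hh[:,2].std().round(4),'dist',np.hypot(*v).round(4),'dir',np.arctan2(v[1],v[0]).round(3),'circ dist',np.hypot(x-hx,y-hy).round(4))
    return np.array([hx,hy]),np.arctan2(v[1],v[0]),np.hypot(*v),pt
def view(post,a=0.19):
    g=np.array(post)-0.075*u(a); robot.move_to([*g,0.22],down(a))
    c=robot.calibration('wrist'); im,d=robot.capture('wrist'); return cloud(c,d),d,im
E
python3 - <<'E'
from clip import *
c,im,d,P=load('p0'); gauge(P,d,(0.6348,0.0458))
robot.move_to([0.44,0.0,0.3],down(-0.1))
P,d,im=view((0.6141,0.1542)); gauge(P,d,(0.6141,0.1542))
E
```

```text
post [0.635  0.0458] (0.6351, 0.0458) 0.0059 pivot 0.6005 0.0386 0.017 top z 0.117 std 0.0008 dist 0.0353 dir 0.206 circ dist 0.0353
post [0.6141 0.1539] (0.614, 0.1538) 0.006 pivot 0.5735 0.1469 0.017 top z 0.1187 std 0.001 dist 0.0412 dir 0.171 circ dist 0.0412
```

```bash
cat >> clip.py <<'E'
def seat(post,a,z,D=0.034):
    """light held with the post between the jaws: push until pivot-post = D, then let go"""
    s=robot.sense(); im,hd=head(z+0.012,'held'); n=np.array([np.sin(a),-np.cos(a)])
    fin=np.array(post)-(D+hd[0])*u(a)-hd[1]*n
    p=np.array(s['eef_pos'])[:2]
    for k in (0.5,1.0):
        robot.movel([*(p+(fin-p)*k),z],v=0.03); q=st('push')
        if np.dot(np.array(q['force'])[:2],u(a))<-6: print('stop'); fin=p+(fin-p)*k; break
    head(z+0.012,'seated')
    robot.move_gripper(0.45); robot.move_gripper(1.0); st('rel')
    robot.movel([*fin,z+0.1],v=0.15)
    P,d,im=view(post); return gauge(P,d,post),im
E
python3 - <<'E'
from clip import *
post=(0.6141,0.1539); a=0.175; piv=np.array([0.5735,0.1469]); g=piv-0.035*u(a); z=0.060
robot.move_to([*g,0.15],down(a)); robot.movel([*g,z],v=0.12); st('down')
robot.move_gripper(0.0,25); s=st('grip')
if s['grip_width']>0.25: r,im=seat(post,a,z); cv2.imwrite('pics/c3.png',im)
E
```

```text
down w 0.997 ff 0.0 F [ 0.2  0.2 -1. ] t 59.7 [0.54  0.141 0.061]
grip w 0.339 ff 25.0 F [0.2 0.6 0.6] t 60.6 [0.539 0.141 0.06 ]
held head in tool 0.0386 -0.0007 r 0.0171 mean [ 0.0395 -0.0007 -0.0586] n 3612 w 0.339 t 60.65
push w 0.339 ff 25.0 F [ 0.2  0.2 -0.4] t 61.0 [0.541 0.141 0.06 ]
push w 0.341 ff 25.0 F [ 0.4  0.1 -0.6] t 61.2 [0.543 0.141 0.06 ]
seated head in tool 0.0387 -0.0006 r 0.017 mean [ 0.0395 -0.0006 -0.0586] n 3622 w 0.341 t 61.2
rel w 0.999 ff 0.0 F [ 0.4 -0.3  0.5] t 62.6 [0.543 0.141 0.06 ]
post [0.6142 0.1538] (0.6132, 0.1533) 0.0057 pivot 0.5764 0.1475 0.017 top z 0.1184 std 0.0009 dist 0.0383 dir 0.163 circ dist 0.0372
```

```bash
python3 - <<'E'
from clip import *
robot.move_to([0.46,0.0,0.3],down(0.0))
hd=pick((0.4818,-0.1722),-0.498)
if hd is not None:
    s=st('x'); post=(0.6558,-0.0606)
    r=place(post,hd,0.0118)
    if r: print(r[1:]); sc,_=robot.capture('scene'); cv2.imwrite('pics/d1.png',np.hstack([cv2.resize(r[0],(400,300)),cv2.resize(sc[140:240,170:303],(400,300),interpolation=cv2.INTER_CUBIC)]))
E
```

```text
light (0.48202991485595703, -0.17181351780891418) 0.0169 tails -0.475 jaw -0.488 0.047081968739487196 508
heading -0.482 g [ 0.45101201 -0.15559965]
down w 1.002 ff 0.0 F [ 0.6 -0.1  0.6] t 67.3 [ 0.451 -0.156 -0.012]
grip w 0.34 ff 24.9 F [-2.   0.2  2.5] t 68.3 [ 0.451 -0.156 -0.012]
held head in tool 0.042 -0.0004 r 0.017 mean [ 0.0429 -0.0003 -0.0588] n 3690 w 0.343 t 68.9417
up w 0.34 ff 24.9 F [ 0.2 -0.7 -1. ] t 69.0 [ 0.45  -0.155  0.059]
x w 0.34 ff 24.9 F [ 0.2 -0.7 -1. ] t 69.0 [ 0.45  -0.155  0.059]
pre w 0.339 ff 24.9 F [-0.3  0.4 -0.7] t 69.8 [ 0.508 -0.089  0.06 ]
pre head in tool 0.0422 -0.0005 r 0.017 mean [ 0.0431 -0.0005 -0.0588] n 3694 w 0.339 t 69.8167
near w 0.337 ff 24.9 F [ 0.4  0.1 -0.9] t 70.7 [ 0.565 -0.078  0.06 ]
in w 0.344 ff 24.9 F [-1.5 -0.3 -0.9] t 71.2 [ 0.577 -0.076  0.06 ]
in head in tool 0.0423 -0.0005 r 0.017 mean [ 0.0431 -0.0005 -0.0588] n 3696 w 0.344 t 71.1917
(array([ 0.57714241, -0.07620855]), 0.0602)
```

View pics/d1.png

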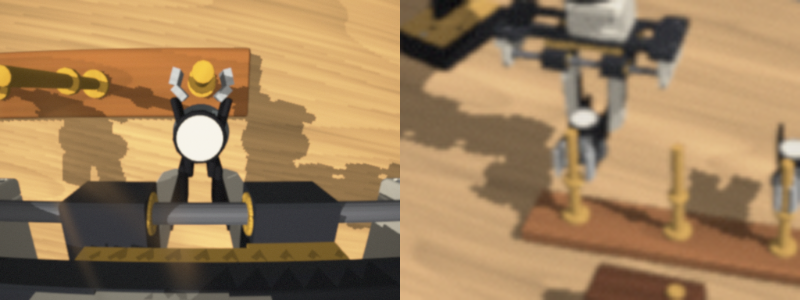

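The post is centred in the jaws. I'll push in 4 mm and release.

```bash
python3 - <<'E'
from clip import *
post=(0.6558,-0.0606); r,im=seat(post,0.19,0.0602,D=0.0345)
P,d,_=view((0.6141,0.1539)); gauge(P,d,(0.6141,0.1539))
sc,dd=robot.capture('scene'); tp,_=robot.capture('top')
cv2.imwrite('pics/d2.png',np.vstack([np.hstack([cv2.resize(im,(400,300)),cv2.resize(sc[120:280,140:353],(400,300),interpolation=cv2.INTER_CUBIC)]),cv2.resize(tp[100:310,60:470],(800,300))[:, :]]))
E
```

```text
held head in tool 0.0423 -0.0005 r 0.017 mean [ 0.0431 -0.0005 -0.0588] n 3705 w 0.337 t 71.2917
push w 0.336 ff 24.9 F [ 0.4 -0.3  0.1] t 71.6 [ 0.579 -0.076  0.06 ]
push w 0.339 ff 24.9 F [-0.5  0.1 -0.9] t 71.8 [ 0.58  -0.076  0.06 ]
seated head in tool 0.0423 -0.0005 r 0.0169 mean [ 0.0431 -0.0005 -0.0589] n 3705 w 0.339 t 71.8417
rel w 0.999 ff 0.0 F [-0.3 -0.4 -0.3] t 73.3 [ 0.58  -0.076  0.06 ]
post [ 0.656  -0.0621] (0.656, -0.0621) 0.0059 pivot 0.618 -0.0685 0.017 top z 0.1185 std 0.0009 dist 0.0386 dir 0.166 circ dist 0.0386
post [0.6141 0.154 ] (0.6132, 0.1535) 0.0058 pivot 0.5766 0.1474 0.017 top z 0.1184 std 0.0009 dist 0.038 dir 0.175 circ dist 0.0371
```

View pics/d2.png

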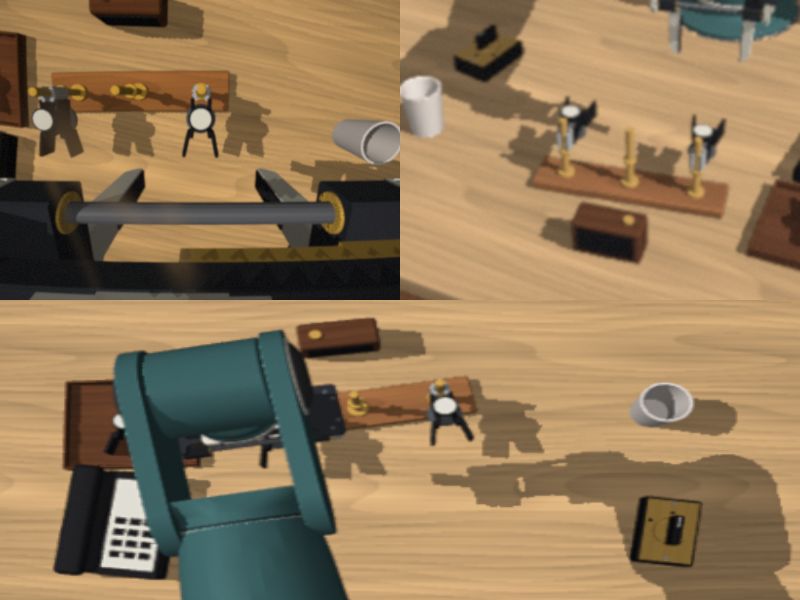

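Both lights are level above the collar, with 38 mm from pivot to post. Now the switch goes back on.

```bash
python3 - <<'E'
from sw import *
robot.move_to([0.45,0.05,0.3],down(0.0)); robot.move_to([*H,0.3],down(OFF))
turn(OFF,np.radians(51.7)+0.04,'swon')
robot.move_to([0.40,-0.25,0.45],down(np.pi/2))
from clip import *
c=robot.calibration('top'); tp,d=robot.capture('top'); P=cloud(c,d)
cv2.imwrite('pics/f.png',cv2.resize(tp[100:310,60:470],(800,410)))
for n,xy,z in(('P1',(0.5766,0.1474),.1184),('P3',(0.618,-0.0685),.1185),('tray',(0.606,0.358),.052)):
    m=near(P,d,xy,0.03)&(np.abs(P[...,2]-z)<0.006); print(n,P[m].mean(0).round(4),m.sum())
print(robot.sense()['time'])
E
```

```text
grip 0.1499041773115992 24.98710423707962
82.4167 [-7.81829176e-01 -6.09929352e-02  1.89965860e+00 -1.45827642e-04
  1.30292538e+00 -1.49972649e-01] 0.14707787541600664 [-1.22457396 -5.54409847 -1.30059751] [-0.8954621   0.38846315 -0.43701552]
((407.39105224609375, -368.34478759765625), (51.72772979736328, 14.020601272583008), 51.72169494628906) 85.625
P1 [0.5782 0.147  0.118 ] 142
P3 [ 0.6194 -0.0689  0.118 ] 146
tray [0.6056 0.3568 0.0515] 112
86.325
```

View pics/f.png

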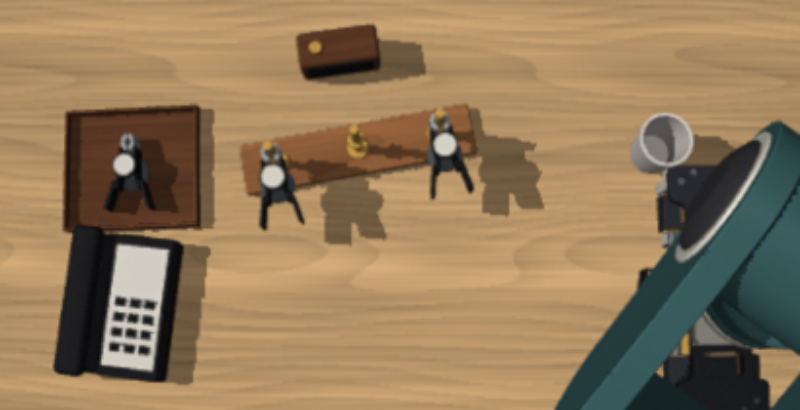

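The final top view shows light0 flat in the tray at (124,165) and the two lights clipped at (272,177) and (445,145). The clock, phone and tumbler are where they were, and the handle reads 51.7°, which is on.

```bash
python3 -c "
from rig import robot
print(robot.sign_off())"
```

```text
the job is handed in; nothing more can be done
None
```

The job is handed in at about 86 s: the charged light lies flat in the tray lens up, both table lights are clipped level above the collars of the two outer posts, the switch was off while the lights were handled and is fully back on, and the phone, clock and tumbler were left alone.

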